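Rack the boxed pepper mills heavy end down

ROBOT

A 6-joint arm with a two-finger parallel gripper is mounted at the origin on the work surface. World frame = base frame: x ahead of the robot, y to its left, z up, the work surface at z = 0. Lengths are in m, angles in degrees, forces in N, time in s.
With the tool pointing down it reaches from about 0.325 to 0.9 m from the base axis. Payload 6.1 kg.
Tool frame: the origin (TCP) lies at the very end of the fingers, on their centre line; the grasp point (between the pads) lies 19 mm behind it; z points along the fingers, y is the direction in which the jaws open and shut (so a half turn about z gives the same grasp; the last joint's range is limited). The gripper opens to 87 mm and grips with 3 to 60 N. Pads are 19 mm wide; open, the fingers measure 117 mm over their backs; the gripper's body (75 mm by 190 mm) begins 51 mm behind the grasp point.
Start: joints at [69.952, 12.628, 87.462, -0, 79.91, -7.225], TCP at [0.139, 0.609, 0.223] pointing down, gripper open.
Joint ranges: [-170.65, 170.65], [-52.31, 119.04], [5.05, 147.46], [-71.25, 251.25], [11.57, 151.72], [-153.62, 153.62]. Speed limits (degrees/s): [147.25, 147.25, 172.46, 180, 180, 180].

INTERFACE

Orientations are given as [roll, pitch, yaw] about the fixed x, y, z axes, in that order (R = Rz(yaw) Ry(pitch) Rx(roll)).
In Python, from cell import robot gives the robot as it stands.
- The arm moves only by the tool step_arm, never from a script. Its arguments are lists of equal length, an entry for each row: "claw": the closure, from 0 (fully open) to 1 (shut); "travel": the shift along the tool's x, y, z in units of 50 mm (1.0 is 50 mm), a list of three; "turn": the turn about the tool's z in units of 10 degrees (1.0 is 10 degrees). In form: {"claw": [claw, ...], "travel": [[x, y, z], ...], "turn": [turn, ...]}. A call has 1 to 10 rows; each row is the pose to reach, as a shift and turn from the pose measured when the call began, along the tool's axes at that moment; what a row does not reach only later rows make up. A row lasts 1/8 s, in which the tool goes at most 62.5 mm and 10.7 degrees, less where a joint would pass 70% of its speed; a pose out of reach is approached as far as the arm can. A call with a gripper value outside its range is refused whole. The fingers move at their own pace and stop on an object; "force" is the grip in N (left out, the last holds). Time passes only in rows, so rows that repeat a pose let the fingers close. It gives the time, the measured TCP pose, the force and the opening at its end, in the units of the state.
- robot.state(): the state, without advancing time (a new reading comes with each control period).
- robot.capture(name): name is "scene" or "side" or "wrist"; returns (picture, depth): 384x512x3 uint8, red, green, blue; 384x512 float32, m along the optical axis (not along the pixel's ray), 0 where there is no reading.
- robot.get_calibration(name): a dict with "camera_matrix" (3x3 intrinsics, pixels), "dist" ([k1, k2, p1, p2, k3] as OpenCV has them; the pictures are not rectified), "xyz" and "attitude" of the camera in the world. Camera axes: x right, y down, z forward; pixel columns grow to the right and rows downward; lengths in m; the calibration is good to about 2 mm. A picture is of the moment at which its call begins: read the wrist's pose just before it. get_calibration takes no time and is no camera call; for the wrist camera it gives the pose at the moment of the call.
- robot.job_done(): hands the job in, once; it reports no verdict.
The state is a dict: "clock": time; "q": joint angles; "dq": joint speeds; "tau": joint torques, N m; "position": TCP position; "eef_rot": TCP orientation; "force": force on the tool from outside, world axes, zero at the start; "torque": the same for the moment, N m; "gripper_width": finger opening in m.
Only numpy, scipy, OpenCV 4.12 (cv2) and the standard library are available. Lean on these libraries where they do the work, as an engineer would, in place of code of your own. Each camera call takes 0.05 s, during which the arm holds its last target.

TASK

Each of the three plain cartons on the checkout counter holds a pepper mill whose heavy base sits at one end; nothing outside shows which, but lifting a carton at mid-length lets you feel it. Lay every carton in a lane of its own in the sloping counter rack, heavy end down the slope and resting against the foot ledge, and leave the other things on the counter where they are.

Things in the scene. Friction and masses are not known exactly. Their poses are not given: they have to be found in the camera images.
- carton_a: plain closed carton, 160 x 40 x 40 mm, lying flat at first. Origin at its centre, x along its length; ends look alike. The mill's heavy base lies at the +x or the -x end and stays there unless the carton is rolled over (unknown, drawn at every start, carton by carton). Weighs 0.28 to 0.45 kg, centre of mass 30 to 35 mm off the middle: held at mid-length it pulls down on that side with 0.08 to 0.16 N m.
- carton_b: another carton exactly like carton_a (size, frame, make); its heavy end too is unknown
- carton_c: another carton exactly like carton_a (size, frame, make); its heavy end too is unknown
- bed: fixed grey board of the sloping counter rack, 310 mm wide, 190 mm long, rising away from the robot at 0.65 rad to level. Origin on its top surface, mid-width, at the inner face of the foot ledge, 30 mm above the counter; x points up the slope, y across to the left, z square out of the board. The ledge closes the low end (x = -8 to 0 mm), 22 mm high. Three lanes run along x.
- lane0 (a point): centre of a carton fully home in the right lane: bed x = 80, y = -98, z = 20 mm; axes as the bed's
- lane1 (a point): centre of a carton fully home in the middle lane: bed x = 80, y = 0, z = 20 mm; axes as the bed's. Each lane is 56 mm wide between black lips 4 mm wide, 6 mm high (x = 10 to 180 mm); the board between lanes is bare. Friction about 0.6: a carton let go higher up may slide down by itself, or not
- lane2 (a point): centre of a carton fully home in the left lane: bed x = 80, y = 98, z = 20 mm; axes as the bed's
- jar: bystander: amber glass jar with white cap, 56 mm across, 85 mm tall; origin under its centre, stands on the counter
- can: bystander: food can, 66 mm across, 80 mm tall; origin under its centre, stands on the counter
- tub: bystander: white plastic tub, 72 mm across at the top, 66 mm tall; origin under its centre, stands on the counter
- mint_tin: bystander: small flat metal tin, 60 x 34 x 16 mm; origin under its centre, stands on the counter
- wallet: bystander: brown wallet, 105 x 88 x 20 mm; origin under its centre, stands on the counter
- soap_box: bystander: white paper box, 90 x 55 x 32 mm; origin under its centre, stands on the counter
There are look-alikes about, which are no part of the job. Leave any pink or white look-alike of the carton_b alone.

How it is judged:
By the outcome, as a careful person would: the job done as asked, in the order asked, and still so for the second after the job is handed in, with the robot touching nothing.
It also fails if it takes over 72 s, if anything falls off the work surface, if the arm or the gripper's body presses on something with over 40 N, if the wrist force passes 120 N, or if a joint passes its speed limit or range.

## Working session

There is one attempt and no reset: what is moved stays moved. The work goes in short steps, Python scripts to look and compute and a tool call to move; the robot and the scene stay as the last step left them, time stands still between calls to the robot, and variables do not carry over. Pictures are saved under pics/ and viewed, and the job is handed in when it is done.

Besides the shell and the picture viewer there is one more tool, called after "Request:" as name(argument=value, ...) on one line, values as JSON. step_arm: Moves the arm, as the interface text tells. Its arguments: {"type":"object","properties":{"claw":{"type":"array"},"travel":{"type":"array"},"turn":{"type":"array"},"force":{"type":"number"}},"required":["claw","travel","turn"]}

```bash
ls; mkdir -p pics; python3 - <<'E'
from cell import robot
import cv2,numpy as np
print(robot.state())
for n in("scene","side","wrist"):
    c=robot.get_calibration(n);print(n,c)
    im,d=robot.capture(n);cv2.imwrite(f"pics/{n}0.png",im[:,:,::-1]);np.savez(f"{n}0.npz",im=im,d=d)
E
```

```text
pics
{'clock': 0.0, 'q': array([ 6.99515246e+01,  1.26749978e+01,  8.75247066e+01,  1.63352258e-04,
        7.99119384e+01, -7.22467621e+00]), 'dq': array([0.01329196, 0.00548487, 0.02103598, 0.0436593 , 0.07848438,
       0.04115325]), 'tau': array([-6.48708774e-04, -4.94613361e+01, -3.87372422e+01,  6.99691870e-02,
        5.73683158e-02, -1.31162487e-04]), 'position': array([0.13850553, 0.60882232, 0.22144969]), 'eef_rot': array([-1.79889264e+02, -1.41997390e-02,  1.67176158e+02]), 'force': array([-0.56788058,  0.39227588,  0.03232378]), 'torque': array([-0.0088249 ,  0.03388225, -0.00807387]), 'gripper_width': 0.08678747709807573}
scene {'camera_matrix': array([[347.56227218,   0.        , 255.16130707],
       [  0.        , 347.56227218, 192.51795844],
       [  0.        ,   0.        ,   1.        ]]), 'dist': array([-0.01432114,  0.        ,  0.        ,  0.        ,  0.        ]), 'xyz': array([1.04380515, 0.40884195, 0.8456864 ]), 'attitude': array([-1.36840160e+02,  8.33556370e-02,  1.29832503e+02])}
side {'camera_matrix': array([[460.54468032,   0.        , 259.64305052],
       [  0.        , 460.54468032, 191.07010744],
       [  0.        ,   0.        ,   1.        ]]), 'dist': array([-0.17417234,  0.        ,  0.        ,  0.        ,  0.        ]), 'xyz': array([ 0.39891073, -1.02932733,  0.84603778]), 'attitude': array([-1.26855201e+02, -7.70865574e-02, -6.84329192e+00])}
wrist {'camera_matrix': array([[321.90135772,   0.        , 256.95260452],
       [  0.        , 321.90135772, 196.24105096],
       [  0.        ,   0.        ,   1.        ]]), 'dist': array([-0.02442379,  0.        ,  0.        ,  0.        ,  0.        ]), 'xyz': array([0.06941996, 0.62524346, 0.38514504]), 'attitude': array([1.65047753e+02, 9.06055236e-02, 7.72144850e+01])}
```

View pics/scene0.png

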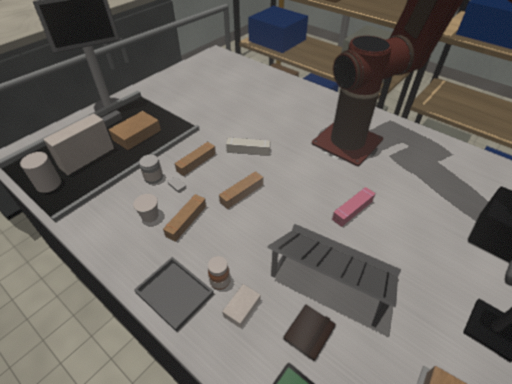

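View pics/side0.png

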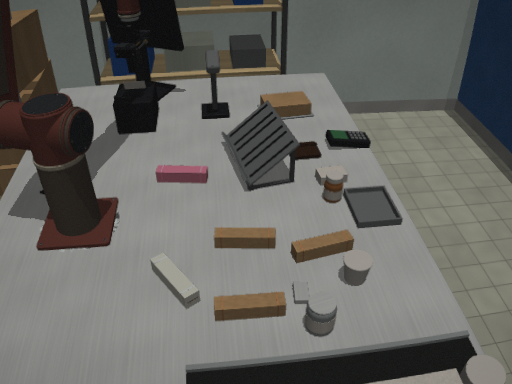

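View pics/wrist0.png

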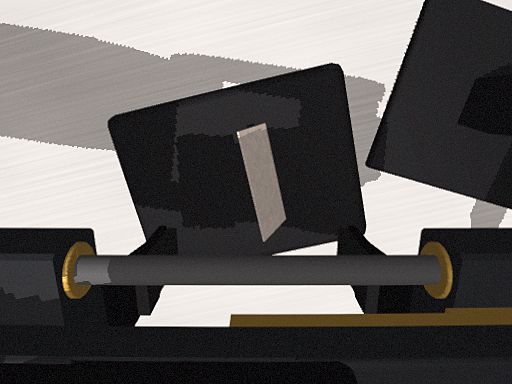

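```bash
cat > h.py <<'E'
import cv2,numpy as np
from scipy.spatial.transform import Rotation as R
def rot(a): return R.from_euler('xyz',a,degrees=True).as_matrix()
def rays(c,uv):
    p=cv2.undistortPoints(np.float64(uv).reshape(-1,1,2),c["camera_matrix"],c["dist"]).reshape(-1,2)
    return np.c_[p,np.ones(len(p))]
def pts(c,d,uv):
    uv=np.int32(uv); z=d[uv[:,1],uv[:,0]]
    P=(rays(c,uv)*z[:,None])@rot(c["attitude"]).T+c["xyz"]
    return P[z>0]
def plane(c,uv,z):
    r=rays(c,uv)@rot(c["attitude"]).T
    return c["xyz"]+r*((z-c["xyz"][2])/r[:,2:3])
E
python3 - <<'E'
from cell import robot
from h import *
for n in("scene","side"):
    c=robot.get_calibration(n); f=np.load(n+"0.npz"); im,d=f["im"],f["d"]
    hsv=cv2.cvtColor(im,cv2.COLOR_RGB2HSV)
    m=cv2.inRange(hsv,(6,90,60),(20,255,255))
    N,l,s,ce=cv2.connectedComponentsWithStats(m)
    for i in range(1,N):
        if s[i,4]<150: continue
        v,u=np.where(l==i); P=pts(c,d,np.c_[u,v])
        zt=np.percentile(P[:,2],95)
        T=P[np.abs(P[:,2]-zt)<.006]
        (cx,cy),(w,h),a=cv2.minAreaRect(np.float32(T[:,:2]*1000))
        print(n,ce[i].round(),s[i,4],"zt",zt.round(3),"c",round(cx),round(cy),"wh",round(w),round(h),round(a,1))
    # all pixel grid heights for bystanders
    v,u=np.mgrid[0:384,0:512]; 
    P=(rays(c,np.c_[u.ravel(),v.ravel()])*d.ravel()[:,None])@rot(c["attitude"]).T+c["xyz"]
    np.save(n+"P.npy",P.reshape(384,512,3))
    P=P[(d.ravel()>0)]
    # height map
    H=np.zeros((600,500,),np.float32)
    ok=(P[:,0]>.0)&(P[:,0]<1.0)&(P[:,1]>-.6)&(P[:,1]<.6)&(P[:,2]>-.02)&(P[:,2]<.35)
    Q=P[ok]; np.maximum.at(H,(((.6-Q[:,1])*500).astype(int),(Q[:,0]*500).astype(int)),Q[:,2])
    cv2.imwrite(f"pics/H{n}.png",cv2.applyColorMap((H/0.25*255).clip(0,255).astype(np.uint8),cv2.COLORMAP_JET))
E
```

```text
scene [368.   9.] 916 zt 0.18 c -859 -476 wh 357 498 14.3
scene [469.  37.] 588 zt 0.181 c -868 87 wh 500 235 42.3
scene [437.  92.] 175 zt -0.2 c -966 90 wh 113 322 85.9
scene [495. 106.] 300 zt -0.202 c -1039 369 wh 267 172 20.8
scene [133. 129.] 1014 zt 0.063 c 502 -649 wh 106 162 89.9
scene [477. 129.] 224 zt -0.2 c -768 330 wh 54 365 1.2
scene [194. 156.] 334 zt 0.043 c 459 -359 wh 40 157 89.6
scene [240. 187.] 395 zt 0.043 c 471 -131 wh 39 155 82.5
scene [183. 216.] 569 zt 0.043 c 666 -184 wh 159 41 10.8
scene [443. 378.] 327 zt 0.057 c 623 576 wh 33 73 39.8
side [229.   7.] 480 zt 0.18 c 547 1636 wh 218 595 88.2
side [20. 16.] 211 zt 0.251 c -567 1456 wh 136 340 19.8
side [254.  67.] 367 zt -0.199 c 665 1713 wh 359 362 0.4
side [173.  72.] 348 zt -0.2 c 147 1644 wh 251 476 45.3
side [114.  76.] 195 zt -0.2 c -135 1651 wh 199 241 0.5
side [30. 88.] 266 zt -0.08 c -550 1282 wh 68 428 3.7
side [289. 103.] 861 zt 0.057 c 698 608 wh 176 122 5.4
side [  8. 165.] 643 zt -0.336 c -646 1032 wh 26 141 88.3
side [245. 238.] 1196 zt 0.042 c 467 -135 wh 42 155 82.5
side [323. 246.] 1179 zt 0.042 c 664 -191 wh 161 41 11.6
side [249. 306.] 1631 zt 0.042 c 456 -364 wh 42 158 89.0
```

```bash
python3 -c "
import cv2,numpy as np
a=cv2.imread('pics/Hscene.png');b=cv2.imread('pics/Hside.png')
m=np.maximum(a[:,:,2],b[:,:,2])
o=np.hstack([a[:, :400],b[:, :400]]);
for k in range(0,400,50):
  for off in (0,400): cv2.putText(o,str(k*2),(k+off,595),0,.35,(255,255,255))
for k in range(0,600,50): cv2.putText(o,str(600-k*2),(0,k+5),0,.35,(255,255,255))
cv2.imwrite('pics/H.png',o)"
```

```text
(no output)
```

View pics/H.png

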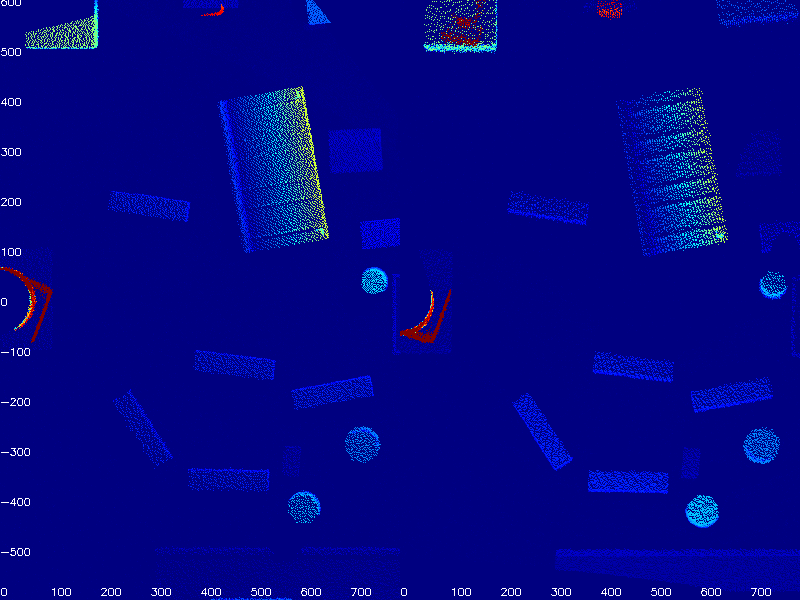

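```bash
python3 - <<'E'
from h import *
P=np.vstack([np.load(n+"P.npy").reshape(-1,3) for n in("scene","side")])
b=(P[:,0]>.42)&(P[:,0]<.68)&(P[:,1]>.08)&(P[:,1]<.45)&(P[:,2]>.035)&(P[:,2]<.2)
Q=P[b]
# ransac plane
rng=np.random.default_rng(0);best=0
for _ in range(500):
    a=Q[rng.choice(len(Q),3,0)];n=np.cross(a[1]-a[0],a[2]-a[0]);n/=np.linalg.norm(n)+1e-12
    s=np.abs((Q-a[0])@n)<.002
    if s.sum()>best:best=s.sum();I=s
A=Q[I];c=A.mean(0);n=np.linalg.svd(A-c,full_matrices=False)[2][2];n*=np.sign(n[2])
print("n",n,"tilt",np.arccos(n[2]),"yaw",np.degrees(np.arctan2(-n[1],-n[0])))
for nm in("scene","side"):
    Q2=np.load(nm+"P.npy").reshape(-1,3)
    yaw=np.arctan2(-n[1],-n[0]);
    ey=np.array([-np.sin(yaw),np.cos(yaw),0]);ex=np.cross(ey,n)
    o=c
    L=np.c_[(Q2-o)@ex,(Q2-o)@ey,(Q2-o)@n]
    s=(np.abs(L[:,2])<.004)&(np.abs(L[:,0])<.15)&(np.abs(L[:,1])<.2)
    print(nm,"x",np.percentile(L[s,0],[.5,99.5]),"y",np.percentile(L[s,1],[.5,99.5]),"z",np.median(L[s,2]))
    s=(L[:,2]>.0045)&(L[:,2]<.03)&(np.abs(L[:,0])<.06)&(np.abs(L[:,1])<.2)
    h,e=np.histogram(L[s,1],np.arange(-.17,.17,.004));print([(round(e[i]+.002,3),h[i]) for i in np.argsort(-h)[:14]])
    s=(L[:,2]>.010)&(L[:,2]<.026)&(np.abs(L[:,0])<.15)&(np.abs(L[:,1])<.16)
    print("ledge",s.sum(),np.percentile(L[s],[2,50,98],axis=0))
print(o,ex,ey)
np.savez("bed.npz",o=o,ex=ex,ey=ey,n=n)
E
```

```text
n [-0.59559571 -0.10368076  0.79656516] tilt 0.6492041963886668 yaw 9.875041174038437
scene x [-0.10991653  0.08394014] y [-0.15264135  0.15377456] z 0.0003587607137114487
[(np.float64(0.128), np.int64(24)), (np.float64(-0.068), np.int64(23)), (np.float64(-0.128), np.int64(21)), (np.float64(0.032), np.int64(20)), (np.float64(-0.028), np.int64(20)), (np.float64(0.068), np.int64(19)), (np.float64(0.064), np.int64(10)), (np.float64(-0.032), np.int64(10)), (np.float64(0.028), np.int64(10)), (np.float64(-0.064), np.int64(9)), (np.float64(0.124), np.int64(9)), (np.float64(-0.124), np.int64(7)), (np.float64(-0.152), np.int64(0)), (np.float64(-0.148), np.int64(0))]
ledge 585 [[-0.11439383 -0.14688381  0.01024665]
 [-0.10814247  0.01142243  0.01716256]
 [-0.10461921  0.14836185  0.0228776 ]]
side x [-0.1108335   0.08004053] y [-0.15942623  0.15291418] z -0.0005971281006288849
[(np.float64(0.124), np.int64(17)), (np.float64(0.024), np.int64(16)), (np.float64(0.064), np.int64(16)), (np.float64(-0.132), np.int64(15)), (np.float64(0.128), np.int64(12)), (np.float64(-0.072), np.int64(12)), (np.float64(-0.036), np.int64(10)), (np.float64(0.028), np.int64(9)), (np.float64(0.068), np.int64(8)), (np.float64(0.12), np.int64(7)), (np.float64(-0.032), np.int64(7)), (np.float64(-0.076), np.int64(7)), (np.float64(-0.068), np.int64(6)), (np.float64(0.06), np.int64(6))]
ledge 185 [[-0.11773033 -0.15691053  0.01110483]
 [-0.11224637 -0.02466819  0.01985509]
 [-0.10923395  0.1443471   0.02449053]]
[0.56391653 0.26329747 0.09554586] [0.78476335 0.13661089 0.60455269] [-0.17149996  0.98518413  0.        ]
```

```bash
python3 -c "
import cv2
a=cv2.imread('pics/scene0.png')[215:330,250:410];cv2.imwrite('pics/rk.png',cv2.resize(a,None,fx=4.5,fy=4.5,interpolation=2))
a=cv2.imread('pics/side0.png')[95:200,215:310];cv2.imwrite('pics/rk2.png',cv2.resize(a,None,fx=5.5,fy=5.5,interpolation=2))
a=cv2.imread('pics/scene0.png')[130:245,140:280];cv2.imwrite('pics/cart.png',cv2.resize(a,None,fx=5,fy=5,interpolation=2))"
```

```text
(no output)
```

View pics/rk.png

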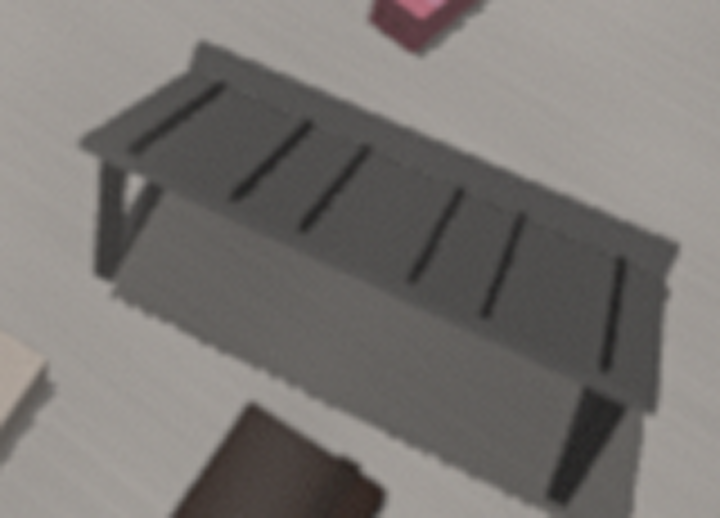

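View pics/rk2.png

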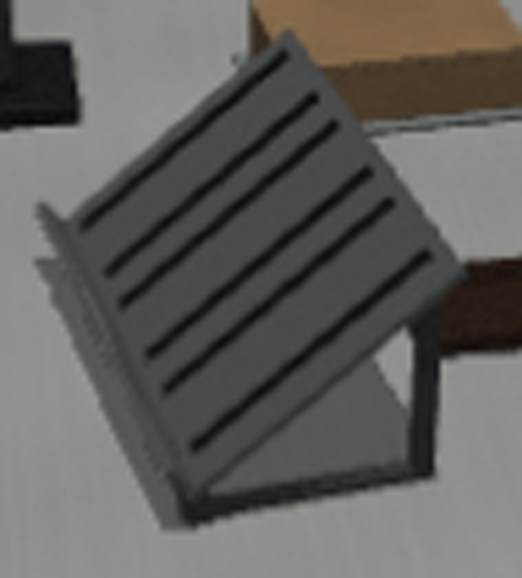

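View pics/cart.png

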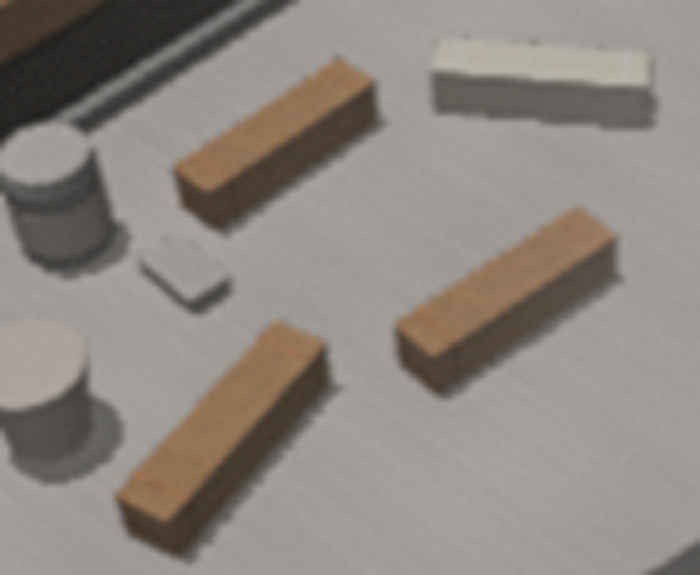

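```bash
cat >> h.py <<'E'
def go(s,x,y,z,yaw):
    Rm=rot(s["eef_rot"]); d=Rm.T@(np.array([x,y,z])-s["position"])/.05
    t=(s["eef_rot"][2]-yaw+180)%360-180
    print("now",s["position"].round(4),s["eef_rot"].round(1),"clk",round(s["clock"],2),"q6",s["q"][5].round(),"| travel",d.round(2),"turn",round(t/10,2), "rows>=",int(np.ceil(max(np.linalg.norm(d)*50/62.5,abs(t)/10.7))))
E
python3 - <<'E'
from cell import robot
from h import *
s=robot.state()
go(s,.469,-.133,.15,172.5)
go(s,.469,-.133,.010,172.5)
E
```

```text
now [0.1386 0.609  0.2217] [-179.9   -0.   167.2] clk 0.15 q6 -7.0 | travel [ -9.74 -13.     1.45] turn -0.53 rows>= 14
now [0.1386 0.609  0.2217] [-179.9   -0.   167.2] clk 0.15 q6 -7.0 | travel [ -9.74 -13.     4.25] turn -0.53 rows>= 14
```

Request:
step_arm(claw=[0.3,0.3,0.3,0.3,0.3,0.3,0.3,0.3,0.3,0.3], travel=[[-9.74,-13.0,0.4],[-9.74,-13.0,0.4],[-9.74,-13.0,0.4],[-9.74,-13.0,0.4],[-9.74,-13.0,0.4],[-9.74,-13.0,0.4],[-9.74,-13.0,0.4],[-9.74,-13.0,0.4],[-9.74,-13.0,0.4],[-9.74,-13.0,0.4]], turn=[-0.53,-0.53,-0.53,-0.53,-0.53,-0.53,-0.53,-0.53,-0.53,-0.53], force=50)

```text
clock: 1.4
position: [0.3932, 0.0366, 0.2073]
eef_rot: [-179.9, 0.0, 172.5]
force: [1.3, 0.7, 0.1]
gripper_width: 0.0612
```

```bash
python3 - <<'E'
from cell import robot
from h import *
s=robot.state()
go(s,.469,-.133,.10,172.5)
go(s,.469,-.133,.010,172.5); print(s["gripper_width"])
E
```

```text
now [0.3932 0.0366 0.2073] [-179.9    0.   172.5] clk 1.4 q6 -89.0 | travel [-1.95 -3.16  2.15] turn -0.0 rows>= 4
now [0.3932 0.0366 0.2073] [-179.9    0.   172.5] clk 1.4 q6 -89.0 | travel [-1.94 -3.16  3.95] turn -0.0 rows>= 5
0.061156199541462744
```

Request:
step_arm(claw=[0.3,0.3,0.3,0.3,0.3,0.3,0.3,0.3,0.3], travel=[[-1.95,-3.16,2.0],[-1.95,-3.16,2.0],[-1.95,-3.16,2.0],[-1.95,-3.16,2.0],[-1.95,-3.16,2.3],[-1.94,-3.16,3.0],[-1.94,-3.16,3.6],[-1.94,-3.16,3.95],[-1.94,-3.16,3.95]], turn=[0,0,0,0,0,0,0,0,0])

```text
clock: 2.52
position: [0.4676, -0.1318, 0.009]
eef_rot: [-180.0, -0.1, 172.5]
force: [0.8, -0.3, 0.2]
gripper_width: 0.0613
```

```bash
python3 - <<'E'
from cell import robot
from h import *
s=robot.state()
go(s,.469,-.133,.010,172.5); print(s["force"],s["torque"],rot(s["eef_rot"]).T@s["torque"])
E
```

```text
now [ 0.4676 -0.1318  0.009 ] [-1.800e+02 -1.000e-01  1.725e+02] clk 2.52 q6 -107.0 | travel [-0.03 -0.02 -0.02] turn 0.0 rows>= 1
[ 0.76231374 -0.32486606  0.15695367] [-0.00340514 -0.03879527 -0.02014649] [-0.00171987 -0.03890397  0.02015123]
```

Request:
step_arm(claw=[1,1,1,1,1,1,1,1], travel=[[0,0,0],[0,0,0],[0,0,0],[0,0,0],[0,0,-0.5],[0,0,-1.2],[0,0,-1.2],[0,0,-1.2]], turn=[0,0,0,0,0,0,0,0], force=50)

```text
clock: 3.52
position: [0.4669, -0.1314, 0.0678]
eef_rot: [180.0, -0.2, 172.5]
force: [0.4, 0.3, -3.6]
gripper_width: 0.0396
```

```bash
python3 - <<'E'
from cell import robot
from h import *
s=robot.state()
go(s,.54,.16,.25,189.9); print(s["force"],s["torque"],"tool",rot(s["eef_rot"]).T@s["torque"])
im,d=robot.capture("side");cv2.imwrite("pics/s1.png",cv2.resize(im[150:330,150:400,::-1],None,fx=3,fy=3))
E
```

```text
now [ 0.4669 -0.1314  0.0678] [180.   -0.2 172.5] clk 3.52 q6 -108.0 | travel [-0.68  5.97 -3.64] turn -1.74 rows>= 6
[ 0.35684259  0.25568106 -3.55399239] [-0.01035075 -0.07286314 -0.00997685] tool [ 0.00072348 -0.0735934   0.00995995]
```

View pics/s1.png

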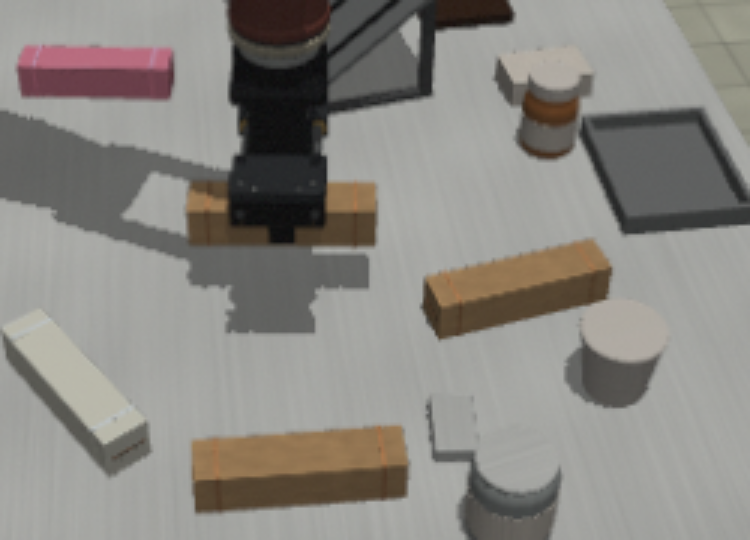

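```bash
python3 - <<'E'
from cell import robot
from h import *
s=robot.state()
print(s["clock"],s["force"].round(3),s["torque"].round(4),s["dq"].round(2),s["tau"].round(3))
E
```

```text
3.575 [ 0.373  0.437 -3.758] [-0.0106 -0.1007 -0.0307] [-0.01  0.51  0.15 -0.03  0.05 -0.  ] [-1.6000e-02 -3.8646e+01 -3.5397e+01 -8.7000e-02  1.1300e-01 -1.0000e-03]
```

Request:
step_arm(claw=[1,1], travel=[[0,0,0],[0,0,0]], turn=[0,0])

```text
clock: 3.82
position: [0.4655, -0.1308, 0.0661]
eef_rot: [179.9, -0.4, 172.5]
force: [0.3, -0.4, -2.9]
gripper_width: 0.0398
```

```bash
python3 - <<'E'
from cell import robot
from h import *
s=robot.state()
print(s["clock"],s["force"].round(3),s["torque"].round(4),s["dq"].round(2),s["tau"].round(3))
E
```

```text
3.825 [ 0.253 -0.431 -2.915] [ 0.0118 -0.1821  0.0058] [-0.02 -0.47 -0.6   0.02 -0.05 -0.01] [-5.0000e-03 -3.7740e+01 -3.4406e+01 -8.5000e-02  2.0200e-01  0.0000e+00]
```

```bash
python3 - <<'E'
from cell import robot
from h import *
s=robot.state()
go(s,.5226,.3554,.195,189.9)
E
```

```text
now [ 0.4655 -0.1308  0.0661] [179.9  -0.4 172.5] clk 3.83 q6 -107.0 | travel [ 0.15  9.79 -2.56] turn -1.74 rows>= 9
```

Request:
step_arm(claw=[1,1,1,1,1,1,1,1,1,1], travel=[[0,0,-1.0],[0,0.5,-2.0],[0.15,1.7,-2.6],[0.15,2.9,-2.6],[0.15,4.1,-2.6],[0.15,5.3,-2.6],[0.15,6.5,-2.6],[0.15,7.7,-2.6],[0.15,8.8,-2.6],[0.15,9.79,-2.6]], turn=[0,0,0,-0.5,-1.0,-1.5,-1.74,-1.74,-1.74,-1.74])

```text
clock: 5.08
position: [0.5225, 0.3572, 0.1959]
eef_rot: [179.8, -0.4, -170.1]
force: [0.9, -0.1, -3.7]
gripper_width: 0.0393
```

```bash
python3 - <<'E'
from cell import robot
from h import *
s=robot.state()
print(s["force"].round(2),s["torque"].round(3))
go(s,.5226,.3554,.195,189.9)
go(s,.5226,.3554,.15,189.9)
E
```

```text
[ 0.87 -0.09 -3.65] [-0.01  -0.168  0.002]
now [0.5225 0.3572 0.1959] [ 179.8   -0.4 -170.1] clk 5.08 q6 -73.0 | travel [ 0.   -0.04  0.02] turn 0.0 rows>= 1
now [0.5225 0.3572 0.1959] [ 179.8   -0.4 -170.1] clk 5.08 q6 -73.0 | travel [-0.   -0.04  0.92] turn 0.0 rows>= 1
```

Request:
step_arm(claw=[1,1,1,1,1,1], travel=[[0,-0.04,0.5],[0,-0.04,0.85],[0,-0.04,0.85],[0,-0.04,0.85],[0,-0.04,0.85],[0,-0.04,0.85]], turn=[0,0,0,0,0,0], force=8)

```text
clock: 5.82
position: [0.5231, 0.3553, 0.1545]
eef_rot: [179.8, -0.3, -170.1]
force: [0.0, 0.6, -4.2]
gripper_width: 0.0397
```

```bash
python3 - <<'E'
from cell import robot
from h import *
s=robot.state()
print(s["force"].round(2),s["torque"].round(3))
go(s,.5226,.3554,.10,189.9)
im,d=robot.capture("side");cv2.imwrite("pics/s2.png",cv2.resize(im[60:220,150:350,::-1],None,fx=3.5,fy=3.5))
E
```

```text
[ 0.04  0.56 -4.17] [ 0.01   0.003 -0.047]
now [0.5231 0.3553 0.1545] [ 179.8   -0.3 -170.1] clk 5.83 q6 -73.0 | travel [0.   0.   1.09] turn 0.0 rows>= 1
```

View pics/s2.png

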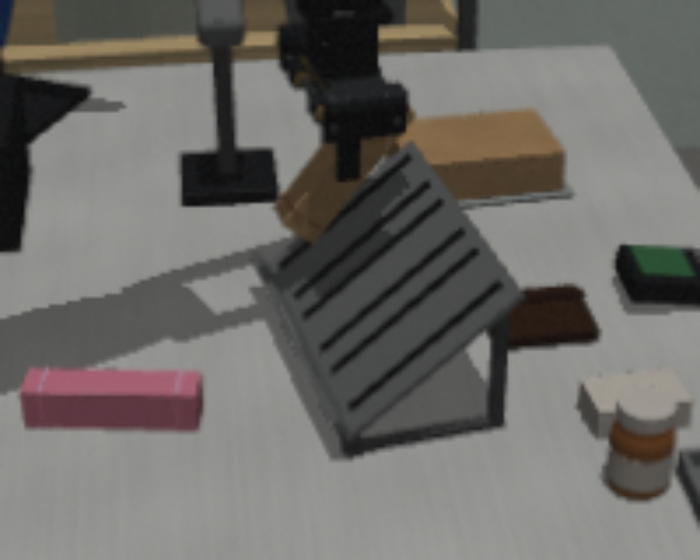

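Request:
step_arm(claw=[1,1,1,1], travel=[[0,0,0.6],[0,0,1.0],[0,0,1.2],[0,0,1.2]], turn=[0,0,0,0], force=8)

```text
clock: 6.38
position: [0.5225, 0.3553, 0.0938]
eef_rot: [179.8, -0.4, -170.1]
force: [0.7, 0.6, -2.8]
gripper_width: 0.0394
```

```bash
python3 - <<'E'
from cell import robot
from h import *
s=robot.state()
print(s["force"].round(2),s["torque"].round(3))
go(s,.5226,.3554,.10,189.9)
im,d=robot.capture("side");cv2.imwrite("pics/s3.png",cv2.resize(im[60:220,150:350,::-1],None,fx=3.5,fy=3.5))
E
```

```text
[ 0.71  0.64 -2.82] [ 0.064 -0.015  0.04 ]
now [0.5225 0.3553 0.0938] [ 179.8   -0.4 -170.1] clk 6.38 q6 -73.0 | travel [-0.    0.   -0.12] turn 0.0 rows>= 1
```

View pics/s3.png

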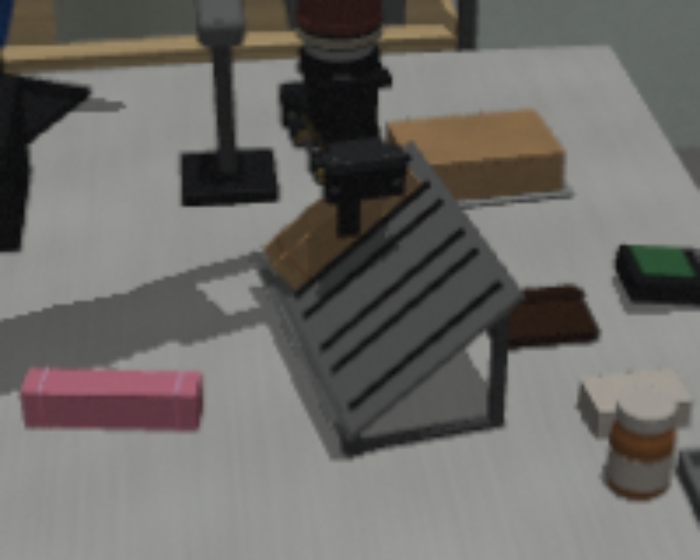

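Request:
step_arm(claw=[1,1,0.4,0.3,0.3,0.3], travel=[[0.1,0,0.1],[0.2,0,0.18],[0.2,0,0.18],[0.2,0,0.16],[0.2,0,-0.1],[0.2,0,-0.8]], turn=[0,0,0,0,0,0], force=5)

```text
clock: 7.18
position: [0.5118, 0.3529, 0.1333]
eef_rot: [179.9, -0.6, -170.1]
force: [0.6, -0.6, 0.8]
gripper_width: 0.0601
```

```bash
python3 - <<'E'
from cell import robot
from h import *
s=robot.state()
print(s["force"].round(2),s["torque"].round(3))
go(s,.459,-.361,.16,180)
for n in ("side","scene"):
  im,d=robot.capture(n);cv2.imwrite(f"pics/{n}4.png",cv2.resize(im[60:220,150:350,::-1] if n=="side" else im[190:350,230:430,::-1],None,fx=3.5,fy=3.5))
E
```

```text
[ 0.56 -0.59  0.78] [-0.002 -0.025 -0.041]
now [0.5118 0.3529 0.1333] [ 179.9   -0.6 -170.1] clk 7.17 q6 -73.0 | travel [  3.5  -13.88  -0.53] turn 0.99 rows>= 12
```

View pics/side4.png

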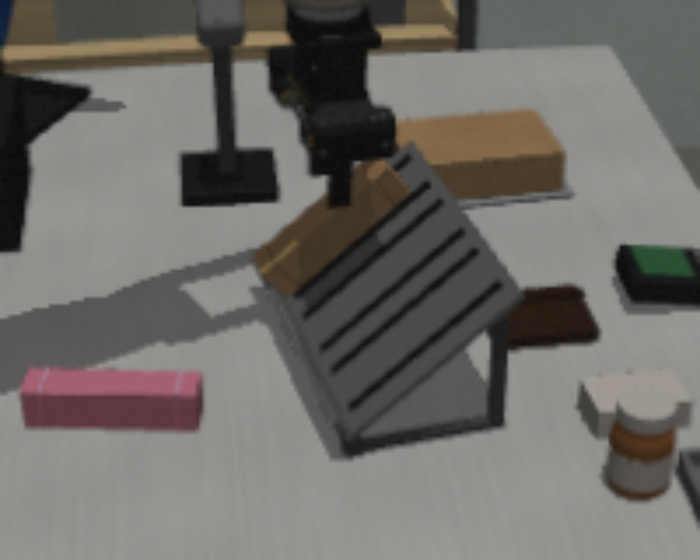

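View pics/scene4.png

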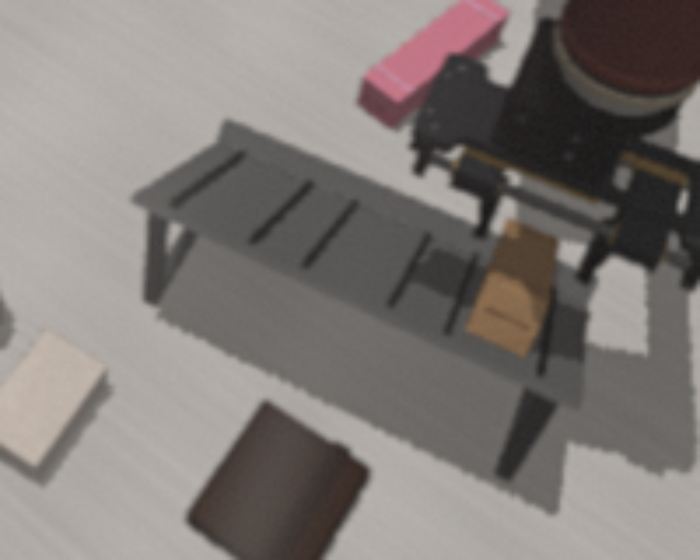

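```bash
python3 - <<'E'
from cell import robot
from h import *
s=robot.state()
go(s,.6645,-.1875,.10,191.3)
go(s,.6645,-.1875,.22,191.3)
E
```

```text
now [0.5161 0.3551 0.1398] [ 1.797e+02  1.000e-01 -1.701e+02] clk 7.28 q6 -73.0 | travel [ -1.05 -11.21   0.73] turn -0.14 rows>= 10
now [0.5161 0.3551 0.1398] [ 1.797e+02  1.000e-01 -1.701e+02] clk 7.28 q6 -73.0 | travel [ -1.06 -11.19  -1.67] turn -0.14 rows>= 10
```

Request:
step_arm(claw=[0.3,0.3,0.3,0.3,0.3,0.3,0.3,0.3,0.3,0.3], travel=[[0,0,-1.2],[-0.1,-1.0,-1.6],[-0.2,-2.2,-1.6],[-0.3,-3.4,-1.6],[-0.5,-4.6,-1.6],[-0.6,-5.8,-1.6],[-0.8,-7.0,-1.4],[-0.9,-8.2,-0.9],[-1.0,-9.4,-0.4],[-1.05,-10.6,0]], turn=[0,0,0,0,0,0,0,-0.14,-0.14,-0.14], force=50)

```text
clock: 8.52
position: [0.6582, -0.154, 0.1382]
eef_rot: [179.7, 0.2, -168.7]
force: [0.1, 0.3, 0.4]
gripper_width: 0.0607
```

```bash
python3 - <<'E'
from cell import robot
from h import *
s=robot.state()
go(s,.6645,-.1875,.10,191.3)
go(s,.6645,-.1875,.010,191.3)
# check rack
b=np.load("bed.npz");o=b["o"]-.108*b["ex"]
for n in("scene","side"):
    c=robot.get_calibration(n);im,d=robot.capture(n);cv2.imwrite(f"pics/{n}5.png",im[:,:,::-1])
    hsv=cv2.cvtColor(im,cv2.COLOR_RGB2HSV); m=cv2.inRange(hsv,(6,90,50),(20,255,255))
    v,u=np.where(m>0);P=pts(c,d,np.c_[u,v])
    L=np.c_[(P-o)@b["ex"],(P-o)@b["ey"],(P-o)@b["n"]]*1000
    k=(L[:,0]>-20)&(L[:,0]<200)&(abs(L[:,1])<160)&(L[:,2]>36)&(L[:,2]<60)
    print(n,k.sum(),np.percentile(L[k],[1,50,99],axis=0).round())
    (a,bb),wh,an=cv2.minAreaRect(np.float32(L[k][:,:2]));print(a,bb,wh,an)
E
```

```text
now [ 0.6582 -0.154   0.1382] [ 179.7    0.2 -168.7] clk 8.53 q6 -121.0 | travel [ 0.01 -0.69  0.76] turn 0.0 rows>= 1
now [ 0.6582 -0.154   0.1382] [ 179.7    0.2 -168.7] clk 8.53 q6 -121.0 | travel [ 0.02 -0.7   2.56] turn 0.0 rows>= 3
scene 335 [[ 10.  78.  36.]
 [105.  98.  40.]
 [162. 116.  41.]]
84.09721374511719 96.07585144042969 (156.38525390625, 39.65418243408203) 1.1492840051651
side 301 [[  3.  71.  36.]
 [ 81.  92.  40.]
 [156. 114.  43.]]
79.29981231689453 93.16571807861328 (158.06614685058594, 44.71424865722656) 0.18536970019340515
```

Request:
step_arm(claw=[0.3,0.3,0.3,0.3,0.3,0.3,0.3], travel=[[0,-0.69,0.2],[0,-0.69,0.7],[0,-0.69,1.2],[0,-0.69,1.8],[0,-0.7,2.3],[0,-0.7,2.55],[0,-0.7,2.56]], turn=[0,0,0,0,0,0,0])

```text
clock: 9.5
position: [0.6624, -0.1912, 0.0066]
eef_rot: [179.6, -0.2, -169.0]
force: [-0.2, -0.1, 0.9]
gripper_width: 0.061
```

```bash
python3 - <<'E'
from cell import robot
from h import *
s=robot.state()
go(s,.6645,-.1875,.010,191.3)
E
```

```text
now [ 0.6624 -0.1912  0.0066] [ 179.6   -0.2 -169. ] clk 9.5 q6 -124.0 | travel [-0.06  0.06 -0.07] turn -0.03 rows>= 1
```

Request:
step_arm(claw=[0.3,1,1,1,1,1,1,1,1,1], travel=[[-0.05,0.06,-0.07],[-0.05,0.06,-0.07],[-0.05,0.06,-0.07],[-0.05,0.06,-0.07],[-0.05,0.06,-0.07],[-0.05,0.06,-0.8],[-0.05,0.06,-1.5],[-0.05,0.06,-1.5],[-0.05,0.06,-1.5],[-0.05,0.06,-1.5]], turn=[0,0,0,0,0,0,0,0,0,0], force=50)

```text
clock: 10.75
position: [0.6628, -0.1875, 0.0786]
eef_rot: [179.5, -0.4, -169.0]
force: [0.1, 0.0, -3.4]
gripper_width: 0.0396
```

```bash
python3 - <<'E'
from cell import robot
from h import *
s=robot.state()
print(s["force"].round(2),s["torque"].round(3),"tool",(rot(s["eef_rot"]).T@s["torque"]).round(3),s["tau"].round(2))
im,d=robot.capture("side");cv2.imwrite("pics/s6.png",cv2.resize(im[150:330,150:400,::-1],None,fx=3,fy=3))
s=robot.state();go(s,.5394,.259,.195,189.9)
print(s["force"].round(2),s["torque"].round(3),"tool",(rot(s["eef_rot"]).T@s["torque"]).round(3),s["tau"].round(2))
E
```

```text
[ 0.12  0.03 -3.35] [0.041 0.055 0.013] tool [-0.051  0.046 -0.013] [-1.000e-02 -6.240e+01 -3.799e+01  0.000e+00 -1.000e-02  0.000e+00]
now [ 0.663  -0.1876  0.0789] [ 179.5   -0.3 -169. ] clk 10.8 q6 -124.0 | travel [ 0.74  9.26 -2.24] turn 0.11 rows>= 8
[-0.22  0.16 -3.64] [-0.018  0.101  0.004] tool [-0.002  0.102 -0.003] [-1.000e-02 -6.196e+01 -3.765e+01  0.000e+00  1.000e-02  0.000e+00]
```

View pics/s6.png

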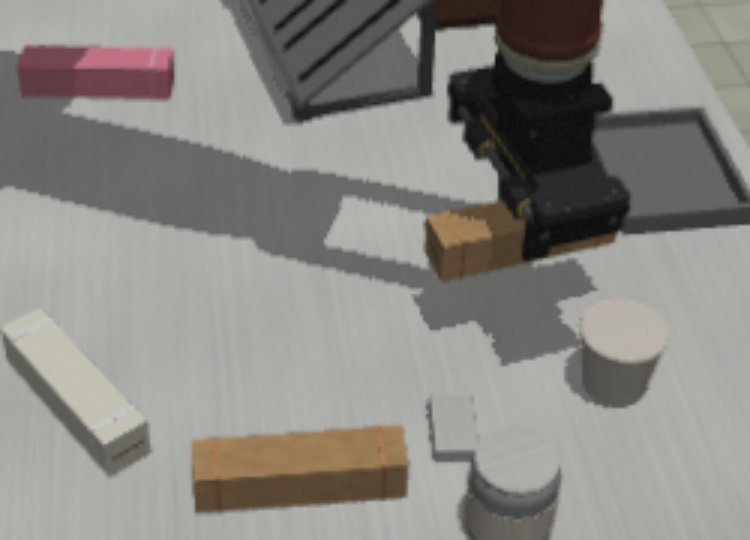

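Request:
step_arm(claw=[1,1,1,1,1,1,1,1,1,1], travel=[[0,0,-1.0],[0,0,-2.0],[0,0.3,-2.7],[0,0.6,-2.7],[0,0.9,-2.7],[0.1,1.2,-2.7],[0.1,1.6,-2.7],[0.2,2.0,-2.7],[0.2,2.4,-2.7],[0.2,2.8,-2.7]], turn=[0,0.7,1.7,2.7,3.7,4.7,5.7,6.7,7.7,8.7])

```text
clock: 12.05
position: [0.6268, -0.0524, 0.2138]
eef_rot: [-179.6, -0.6, 103.7]
force: [0.1, 0.5, -3.8]
gripper_width: 0.0399
```

```bash
python3 - <<'E'
from cell import robot
from h import *
s=robot.state();go(s,.5394,.259,.205,9.9)
print(s["force"].round(2),s["torque"].round(3),"tool",(rot(s["eef_rot"]).T@s["torque"]).round(3),s["tau"].round(2))
E
```

```text
now [ 0.6268 -0.0524  0.2138] [-179.6   -0.6  103.7] clk 12.05 q6 -26.0 | travel [ 6.46 -0.23  0.24] turn 9.38 rows>= 9
[ 0.13  0.55 -3.81] [0.044 0.076 0.058] tool [ 0.064  0.06  -0.058] [-1.350e+00 -5.188e+01 -4.051e+01 -2.000e-02  1.600e-01 -2.160e+00]
```

Request:
step_arm(claw=[1,1,1,1,1,1,1,1,1,1], travel=[[0.6,0,0],[1.3,0,0],[2.0,-0.1,0],[2.7,-0.1,0.1],[3.4,-0.1,0.1],[4.1,-0.2,0.2],[4.8,-0.2,0.2],[5.5,-0.2,0.2],[6.1,-0.23,0.24],[6.46,-0.23,0.24]], turn=[1.0,2.0,3.0,4.0,5.0,6.0,7.0,8.0,9.0,9.38])

```text
clock: 13.3
position: [0.538, 0.2602, 0.2037]
eef_rot: [-179.4, 0.6, 9.7]
force: [0.4, -0.3, -3.1]
gripper_width: 0.0398
```

Request:
step_arm(claw=[1,1], travel=[[0,0,0],[0,0,0]], turn=[0,0])

```text
clock: 13.55
position: [0.5378, 0.2596, 0.2028]
eef_rot: [-179.5, 0.7, 9.8]
force: [0.1, -0.4, -2.9]
gripper_width: 0.0398
```

```bash
python3 - <<'E'
from cell import robot
from h import *
s=robot.state();go(s,.5394,.259,.155,9.9)
print(s["force"].round(2),s["torque"].round(3),"tool",(rot(s["eef_rot"]).T@s["torque"]).round(3),s["tau"].round(2))
E
```

```text
now [0.5378 0.2596 0.2028] [-179.5    0.7    9.8] clk 13.55 q6 98.0 | travel [0.04 0.03 0.96] turn -0.01 rows>= 1
[ 0.07 -0.42 -2.89] [-0.065  0.061  0.008] tool [-0.054 -0.071 -0.007] [ 6.800e-01 -4.867e+01 -3.993e+01  1.900e-01  7.000e-02  4.000e-02]
```

Request:
step_arm(claw=[1,1], travel=[[0,0,0],[0,0,0]], turn=[0,0])

```text
clock: 13.8
position: [0.5381, 0.2588, 0.2027]
eef_rot: [-179.5, 0.7, 9.8]
force: [0.2, -0.4, -2.5]
gripper_width: 0.0398
```

```bash
python3 - <<'E'
from cell import robot
from h import *
s=robot.state()
print(s["clock"],s["force"].round(2),s["torque"].round(3),s["tau"].round(2),s["q"].round(2))
im,d=robot.capture("side");cv2.imwrite("pics/s7.png",cv2.resize(im[60:220,150:350,::-1],None,fx=3.5,fy=3.5))
E
```

```text
13.8 [ 0.23 -0.39 -2.54] [-0.113  0.088  0.012] [ 5.000e-02 -4.859e+01 -3.984e+01  1.000e-01  8.000e-02 -2.000e-02] [17.78 10.06 92.58  0.61 77.94 97.86]
```

Request:
step_arm(claw=[1,1], travel=[[0,0,0],[0,0,0]], turn=[0,0])

```text
clock: 14.1
position: [0.5382, 0.2588, 0.2029]
eef_rot: [-179.5, 0.6, 9.8]
force: [1.0, 1.1, -3.2]
gripper_width: 0.0398
```

```bash
python3 - <<'E'
from cell import robot
from h import *
s=robot.state()
print(s["clock"],s["force"].round(2),s["torque"].round(3),s["tau"].round(2))
E
```

```text
14.1 [ 0.99  1.11 -3.23] [-0.109  0.008  0.015] [ -0.08 -48.63 -39.87   0.09   0.08  -0.  ]
```

View pics/s7.png

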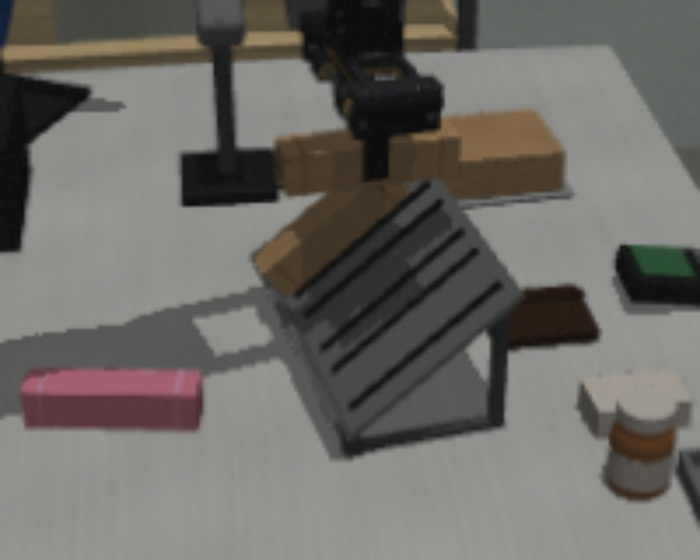

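Request:
step_arm(claw=[1,1,1], travel=[[0,0,-0.6],[0,0,-1.2],[0,0,-1.2]], turn=[0,0,0], force=50)

```text
clock: 14.48
position: [0.5407, 0.259, 0.2661]
eef_rot: [-179.4, 0.3, 9.8]
force: [-0.1, -0.5, -3.0]
gripper_width: 0.0398
```

Request:
step_arm(claw=[1,1,1], travel=[[0,0,0],[0,0,0],[0,0,0]], turn=[0,0,0], force=10)

```text
clock: 14.85
position: [0.5401, 0.2588, 0.2647]
eef_rot: [-179.5, 0.4, 9.8]
force: [-0.0, 0.1, -3.1]
gripper_width: 0.0399
```

```bash
python3 - <<'E'
from cell import robot
from h import *
s=robot.state()
print(s["clock"],s["position"],s["force"].round(2),s["torque"].round(3),s["tau"].round(2))
im,d=robot.capture("side");cv2.imwrite("pics/s8.png",cv2.resize(im[40:200,150:350,::-1],None,fx=3.5,fy=3.5))
E
```

```text
14.85 [0.54012462 0.25877687 0.26474343] [-0.05  0.11 -3.1 ] [-0.011  0.024 -0.018] [ 1.000e-02 -4.814e+01 -4.121e+01  1.100e-01  4.000e-02 -0.000e+00]
```

View pics/s8.png

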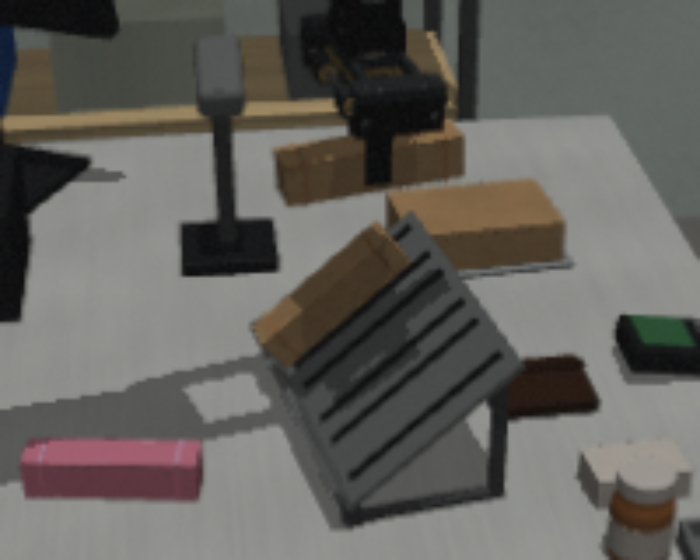

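Request:
step_arm(claw=[1,1,1], travel=[[0,0,0.5],[0,0,1.2],[0,0,1.2]], turn=[0,0,0], force=10)

```text
clock: 15.28
position: [0.5372, 0.2585, 0.2011]
eef_rot: [-179.5, 0.8, 9.8]
force: [0.2, 0.0, -3.0]
gripper_width: 0.0396
```

```bash
python3 - <<'E'
from cell import robot
from h import *
s=robot.state()
print(s["force"].round(2),s["torque"].round(3))
go(s,.5394,.259,.155,9.9)
im,d=robot.capture("side");cv2.imwrite("pics/s9.png",cv2.resize(im[40:200,150:350,::-1],None,fx=3.5,fy=3.5))
E
```

```text
[ 0.16  0.05 -3.04] [-0.136  0.001  0.021]
now [0.5372 0.2585 0.2011] [-179.5    0.8    9.8] clk 15.28 q6 98.0 | travel [0.06 0.   0.92] turn -0.01 rows>= 1
```

View pics/s9.png

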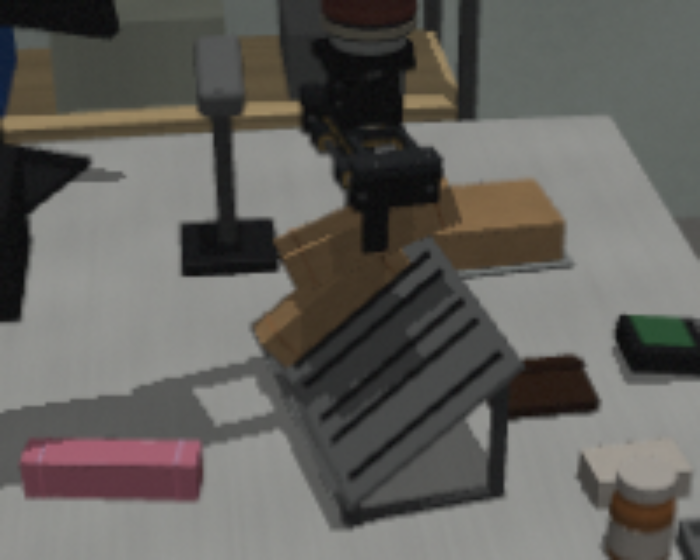

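Request:
step_arm(claw=[1,1,1,1,1,1], travel=[[0.05,0,0.5],[0.05,0,0.9],[0.05,0,1.4],[0.05,0,1.8],[0.05,0,2.1],[0.05,0,2.13]], turn=[0,0,0,0,0,0], force=8)

```text
clock: 16.08
position: [0.5395, 0.26, 0.0963]
eef_rot: [-179.5, 0.7, 9.8]
force: [-0.4, 0.3, -2.3]
gripper_width: 0.0398
```

```bash
python3 - <<'E'
from cell import robot
from h import *
s=robot.state()
print(s["force"].round(2),s["torque"].round(3))
go(s,.5285,.257,.083,9.9)
im,d=robot.capture("side");cv2.imwrite("pics/s10.png",cv2.resize(im[40:200,150:350,::-1],None,fx=3.5,fy=3.5))
E
```

```text
[-0.45  0.31 -2.32] [-0.079  0.067  0.025]
now [0.5395 0.26   0.0963] [-179.5    0.7    9.8] clk 16.07 q6 98.0 | travel [-0.22  0.02  0.27] turn -0.01 rows>= 1
```

View pics/s10.png

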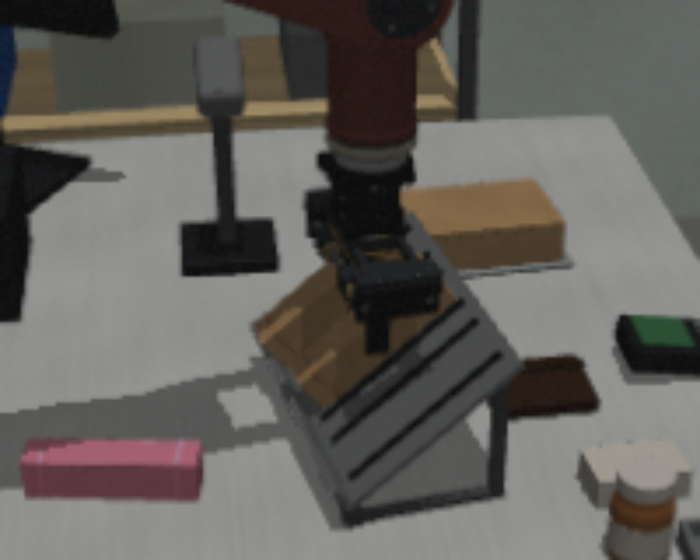

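Parallel to the slope in the middle lane; nudge down the slope and release.

Request:
step_arm(claw=[1,1,0.4,0.3,0.3,0.3,0.3], travel=[[-0.1,0,0.1],[-0.2,0,0.2],[-0.2,0,0.2],[-0.2,0,0.18],[-0.2,0,-0.1],[-0.2,0,-1.0],[-0.2,0,-2.0]], turn=[0,0,0,0,0,0,0], force=5)

```text
clock: 17.0
position: [0.5309, 0.2575, 0.1984]
eef_rot: [-179.5, 0.7, 9.8]
force: [0.5, 0.4, 0.2]
gripper_width: 0.0606
```

```bash
python3 - <<'E'
from cell import robot
from h import *
s=robot.state()
go(s,.4575,-.362,.12,0)
go(s,.4575,-.362,.12,-.8)
E
```

```text
now [0.5309 0.2575 0.1984] [-179.5    0.7    9.8] clk 17.0 q6 98.0 | travel [-3.53 11.98  1.5 ] turn 0.98 rows>= 11
now [0.5309 0.2575 0.1984] [-179.5    0.7    9.8] clk 17.0 q6 98.0 | travel [-3.53 11.98  1.5 ] turn 1.06 rows>= 11
```

Request:
step_arm(claw=[0.3,0.3,0.3,0.3,0.3,0.3,0.3,0.3,0.3,0.3], travel=[[-0.2,0.9,-0.4],[-0.5,2.0,-0.4],[-0.8,3.2,-0.4],[-1.2,4.4,-0.4],[-1.6,5.6,-0.4],[-2.0,6.8,-0.2],[-2.4,8.0,0.1],[-2.8,9.2,0.5],[-3.1,10.4,0.9],[-3.5,11.6,1.3]], turn=[0,0.2,0.4,0.6,0.8,1.0,1.06,1.06,1.06,1.06], force=50)

```text
clock: 18.25
position: [0.4583, -0.3311, 0.136]
eef_rot: [-179.7, 0.6, -0.8]
force: [0.8, -0.5, -0.5]
gripper_width: 0.0612
```

```bash
python3 - <<'E'
from cell import robot
from h import *
s=robot.state()
go(s,.4575,-.362,.010,-.8)
b=np.load("bed.npz");o=b["o"]-.108*b["ex"]
for n in("scene","side"):
    c=robot.get_calibration(n);im,d=robot.capture(n);cv2.imwrite(f"pics/{n}11.png",im[:,:,::-1])
    hsv=cv2.cvtColor(im,cv2.COLOR_RGB2HSV); m=cv2.inRange(hsv,(6,90,50),(20,255,255))
    v,u=np.where(m>0);P=pts(c,d,np.c_[u,v])
    L=np.c_[(P-o)@b["ex"],(P-o)@b["ey"],(P-o)@b["n"]]*1000
    for y in(0,98):
        k=(L[:,0]>-20)&(L[:,0]<200)&(abs(L[:,1]-y)<35)&(L[:,2]>36)&(L[:,2]<60)
        (a,bb),wh,an=cv2.minAreaRect(np.float32(L[k][:,:2]));print(n,y,k.sum(),round(a),round(bb),np.round(wh),round(an,1),np.percentile(L[k][:,2],50))
    T=P[(P[:,1]<-.3)&(P[:,1]>-.45)&(P[:,0]<.6)&(abs(P[:,2]-.042)<.006)]
    print("C3",cv2.minAreaRect(np.float32(T[:,:2]*1000)) if len(T)>5 else 0)
E
```

```text
now [ 0.4583 -0.3311  0.136 ] [-179.7    0.6   -0.8] clk 18.25 q6 47.0 | travel [0.02 0.63 2.52] turn -0.0 rows>= 3
scene 0 296 89 3 [ 39. 149.] 89.8 40.673645207225206
scene 98 335 85 96 [155.  40.] 1.0 40.241360525428036
C3 ((458.94427490234375, -357.88763427734375), (42.0566520690918, 157.16075134277344), 87.70369720458984)Traceback (most recent call last):
  File "<stdin>", line 13, in <module>
    return _quantile_unchecked(
        a, q, axis, out, overwrite_input, method, keepdims, weights)
    return _ureduce(a,
                    func=_quantile_ureduce_func,
    ...<5 lines>...
                    overwrite_input=overwrite_input,
                    method=method)
    r = func(a, **kwargs)
    result = _quantile(arr,
                       quantiles=q,
    ...<2 lines>...
                       out=out,
                       weights=wgt)
    slices_having_nans = np.isnan(arr[-1, ...])
                                  ~~~^^^^^^^^^
IndexError: index -1 is out of bounds for axis 0 with size 0
```

View pics/side11.png

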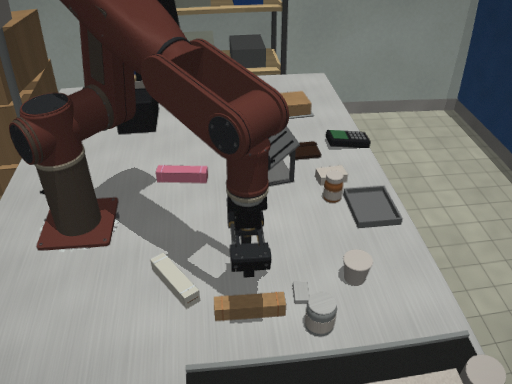

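Request:
step_arm(claw=[0.3,0.3,0.3,0.3,0.3,0.3,0.3,0.3], travel=[[0,0.62,0.2],[0,0.62,0.6],[0,0.62,1.1],[0,0.62,1.6],[0,0.62,2.1],[0,0.62,2.4],[0,0.62,2.5],[0,0.62,2.5]], turn=[0,0,0,0,0,0,0,0])

```text
clock: 19.35
position: [0.4539, -0.3636, 0.009]
eef_rot: [-179.7, 0.8, -1.1]
force: [-0.1, 0.3, -0.5]
gripper_width: 0.061
```

Request:
step_arm(claw=[1,1,1,1,1,1,1,1,1], travel=[[0,0,0],[0,0,0],[0,0,0],[0,0,0],[0,0,-0.8],[0,0,-2.0],[0,0,-3.0],[0,0,-3.0],[0,0,-3.0]], turn=[0,0,0,0,0,0,0,0,0], force=50)

```text
clock: 20.48
position: [0.4553, -0.364, 0.1577]
eef_rot: [-179.6, 0.9, -1.1]
force: [-1.2, -0.5, -3.4]
gripper_width: 0.0395
```

Request:
step_arm(claw=[1,1,1,1,1], travel=[[0,0,0],[0,0,0],[0,0,0],[0,0,0],[0,0,0]], turn=[0,0,0,0,0], force=9)

```text
clock: 21.1
position: [0.4554, -0.364, 0.1577]
eef_rot: [-179.6, 0.9, -1.1]
force: [-0.2, 0.2, -3.0]
gripper_width: 0.0401
```

```bash
python3 - <<'E'
from cell import robot
from h import *
s=robot.state()
print(s["force"].round(2),s["torque"].round(3),s["tau"].round(2))
im,d=robot.capture("side");cv2.imwrite("pics/s12.png",cv2.resize(im[150:350,130:380,::-1],None,fx=3,fy=3))
go(s,.5562,.1624,.25,9.9)
go(s,.5562,.1624,.25,189.9)
E
```

```text
[-0.16  0.2  -2.96] [-0.03   0.031  0.008] [-1.000e-02 -4.770e+01 -3.836e+01 -2.000e-02  1.400e-01 -0.000e+00]
now [ 0.4554 -0.364   0.1577] [-179.6    0.9   -1.1] clk 21.1 q6 45.0 | travel [  1.78 -10.58  -1.8 ] turn -1.1 rows>= 9
now [ 0.4554 -0.364   0.1577] [-179.6    0.9   -1.1] clk 21.1 q6 45.0 | travel [  1.78 -10.58  -1.8 ] turn 16.9 rows>= 16
```

View pics/s12.png

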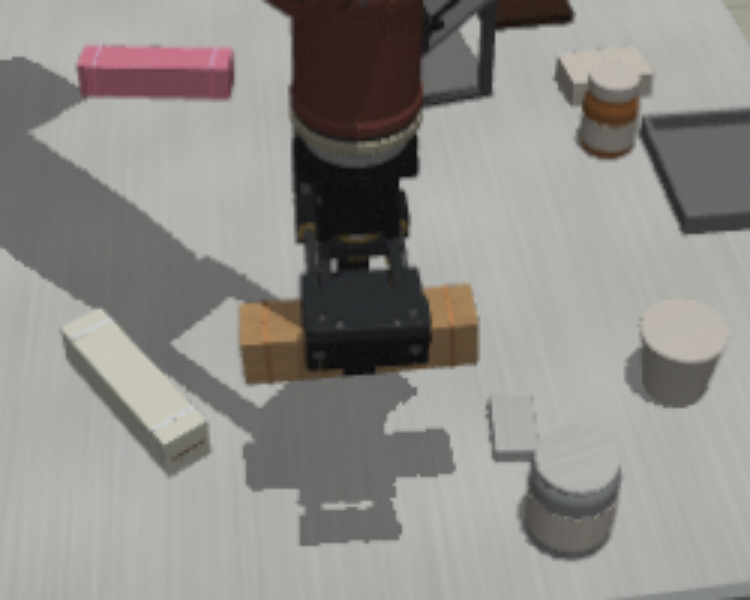

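Request:
step_arm(claw=[1,1,1,1,1], travel=[[0,0,0],[0,0,0],[0,0,0],[0,0,0],[0,0,0]], turn=[0,0,0,0,0], force=7)

```text
clock: 21.78
position: [0.4554, -0.364, 0.1577]
eef_rot: [-179.6, 0.9, -1.1]
force: [0.4, 0.7, -2.8]
gripper_width: 0.0401
```

```bash
python3 - <<'E'
from cell import robot
from h import *
s=robot.state()
print(s["force"].round(2),s["torque"].round(3),s["tau"].round(2))
im,d=robot.capture("side");cv2.imwrite("pics/s13.png",cv2.resize(im[200:320,180:330,::-1],None,fx=4,fy=4))
E
```

```text
[ 0.37  0.68 -2.77] [-0.055  0.069  0.004] [-0.000e+00 -4.783e+01 -3.845e+01 -1.000e-02  1.300e-01 -0.000e+00]
```

View pics/s13.png

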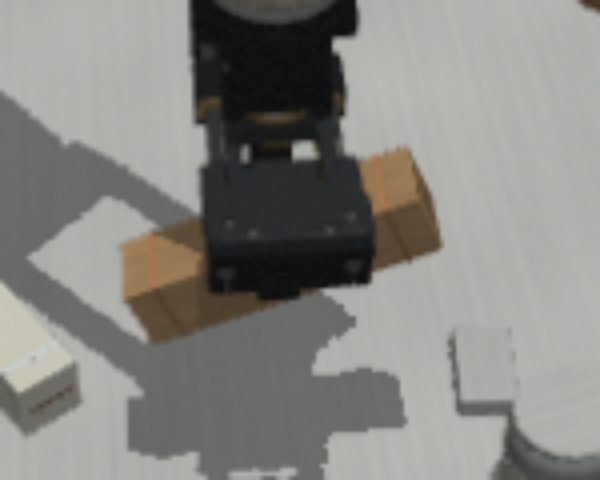

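Request:
step_arm(claw=[1,1,1,1,1,1,1,1,1,1], travel=[[0,-0.5,-0.6],[0.2,-1.6,-1.2],[0.4,-2.8,-1.6],[0.6,-4.0,-1.6],[0.8,-5.2,-1.6],[1.0,-6.4,-1.6],[1.2,-7.6,-1.6],[1.4,-8.8,-1.6],[1.6,-9.9,-1.6],[1.78,-10.58,-1.6]], turn=[0,0,-0.2,-0.4,-0.6,-0.8,-1.0,-1.1,-1.1,-1.1], force=45)

```text
clock: 23.08
position: [0.5559, 0.1654, 0.24]
eef_rot: [-179.4, 0.8, 10.0]
force: [-0.1, -1.7, -2.7]
gripper_width: 0.0396
```

```bash
python3 - <<'E'
from cell import robot
from h import *
s=robot.state()
im,d=robot.capture("side");cv2.imwrite("pics/s14.png",cv2.resize(im[40:200,150:350,::-1],None,fx=3.5,fy=3.5))
go(s,.5562,.1624,.097,9.9)
E
```

```text
now [0.5559 0.1654 0.24  ] [-179.4    0.8   10. ] clk 23.07 q6 88.0 | travel [0.03 0.09 2.86] turn 0.01 rows>= 3
```

View pics/s14.png

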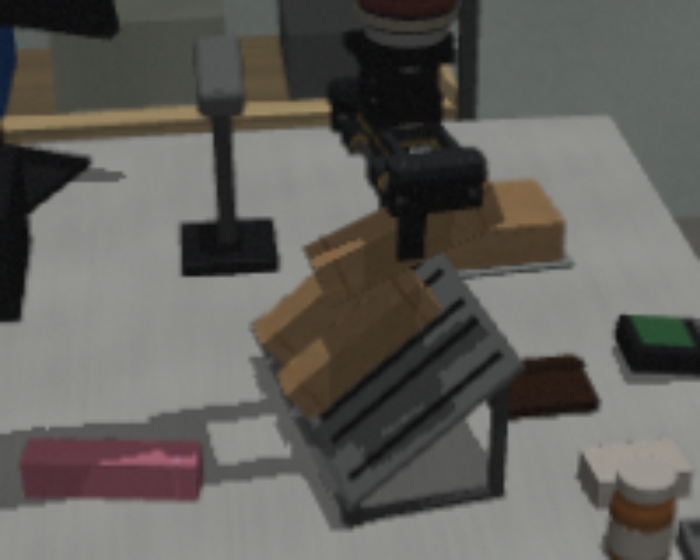

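Request:
step_arm(claw=[1,1,1,1,1,1,1], travel=[[0.03,0.09,0.4],[0.03,0.09,0.9],[0.03,0.09,1.4],[0.03,0.09,1.9],[0.03,0.09,2.4],[0.03,0.09,2.8],[0.03,0.09,2.86]], turn=[0,0,0,0,0,0,0], force=8)

```text
clock: 24.0
position: [0.5553, 0.1656, 0.0952]
eef_rot: [-179.3, 0.9, 10.1]
force: [-1.3, -0.7, -1.6]
gripper_width: 0.0395
```

```bash
python3 - <<'E'
from cell import robot
from h import *
s=robot.state();print(s["force"])
im,d=robot.capture("side");cv2.imwrite("pics/s15.png",cv2.resize(im[40:200,150:350,::-1],None,fx=3.5,fy=3.5))
go(s,.5562,.1624,.097,9.9)
E
```

```text
[-1.26670064 -0.71341915 -1.63407945]
now [0.5553 0.1656 0.0952] [-179.3    0.9   10.1] clk 24.0 q6 88.0 | travel [ 0.01  0.07 -0.04] turn 0.02 rows>= 1
```

View pics/s15.png

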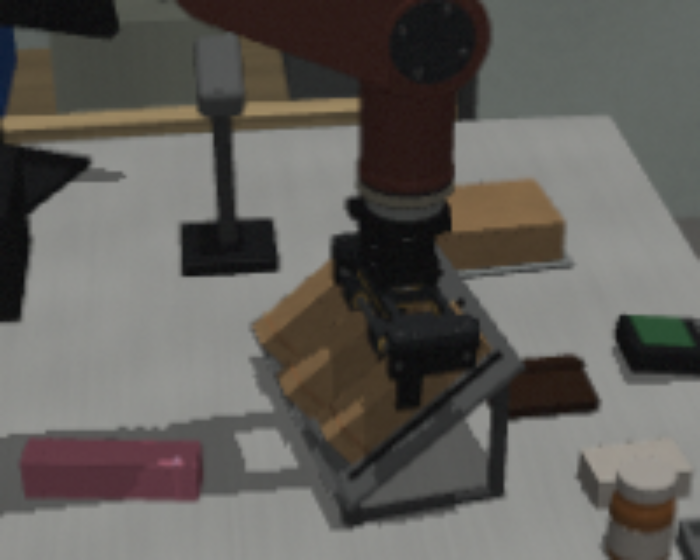

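Request:
step_arm(claw=[1,1,0.4,0.3,0.3,0.3,0.3], travel=[[-0.1,0.05,0.1],[-0.2,0.07,0.2],[-0.2,0.07,0.2],[-0.2,0.07,0.18],[-0.2,0.07,-0.1],[-0.2,0.07,-1.0],[-0.2,0.07,-2.2]], turn=[0,0,0,0,0,0,0], force=5)

```text
clock: 24.92
position: [0.5475, 0.1593, 0.2067]
eef_rot: [-179.3, 1.0, 10.1]
force: [0.5, -0.6, 0.6]
gripper_width: 0.0609
```

Request:
step_arm(claw=[0.3,0.3,0.3,0.3,0.3,0.3,0.3,0.3], travel=[[0,0.5,-0.8],[0,1.5,-1.0],[0,2.7,-1.0],[0,3.9,-1.0],[0,5.1,-1.0],[0,6.3,-1.0],[0,7.0,-1.0],[0,7.0,-1.0]], turn=[0,0,0,0,0,0,0,0])

```text
clock: 25.92
position: [0.6097, -0.1887, 0.2528]
eef_rot: [-179.3, 1.0, 9.9]
force: [0.7, 0.8, 0.9]
gripper_width: 0.0609
```

```bash
python3 - <<'E'
from cell import robot
from h import *
s=robot.state();print(s["clock"],s["position"])
b=np.load("bed.npz");o=b["o"]-.108*b["ex"]
for n in("scene","side"):
    c=robot.get_calibration(n);im,d=robot.capture(n);cv2.imwrite(f"pics/{n}16.png",im[:,:,::-1])
    cr=im[190:350,230:430,::-1] if n=="scene" else im[60:220,180:380,::-1]
    cv2.imwrite(f"pics/{n}16c.png",cv2.resize(cr,None,fx=3.5,fy=3.5))
    hsv=cv2.cvtColor(im,cv2.COLOR_RGB2HSV); m=cv2.inRange(hsv,(5,70,35),(22,255,255))
    v,u=np.where(m>0);P=pts(c,d,np.c_[u,v])
    L=np.c_[(P-o)@b["ex"],(P-o)@b["ey"],(P-o)@b["n"]]*1000
    for y in(-98,0,98):
        k=(L[:,0]>-20)&(L[:,0]<200)&(abs(L[:,1]-y)<35)&(L[:,2]>35)&(L[:,2]<60)
        if k.sum()>20:
            (a,bb),wh,an=cv2.minAreaRect(np.float32(L[k][:,:2]));print(n,y,k.sum(),round(a),round(bb),np.round(wh),round(an,1),"x",np.percentile(L[k][:,0],[1,99]).round(),"z",np.percentile(L[k][:,2],[5,50,95]).round())
E
```

```text
25.925 [ 0.60973462 -0.1887494   0.25281782]
scene -98 299 86 -97 [155.  40.] 0.2 x [ 11. 162.] z [37. 40. 41.]
scene 0 315 86 4 [ 40. 154.] 89.3 x [ 11. 162.] z [37. 41. 41.]
scene 98 360 83 97 [159.  40.] 0.2 x [  9. 162.] z [37. 40. 41.]
side -98 431 80 -100 [ 48. 158.] 89.5 x [  2. 157.] z [36. 39. 41.]
side 0 374 79 -2 [160.  49.] 0.0 x [  1. 157.] z [36. 39. 42.]
side 98 330 79 93 [159.  52.] 0.4 x [  1. 158.] z [36. 40. 43.]
```

View pics/scene16c.png

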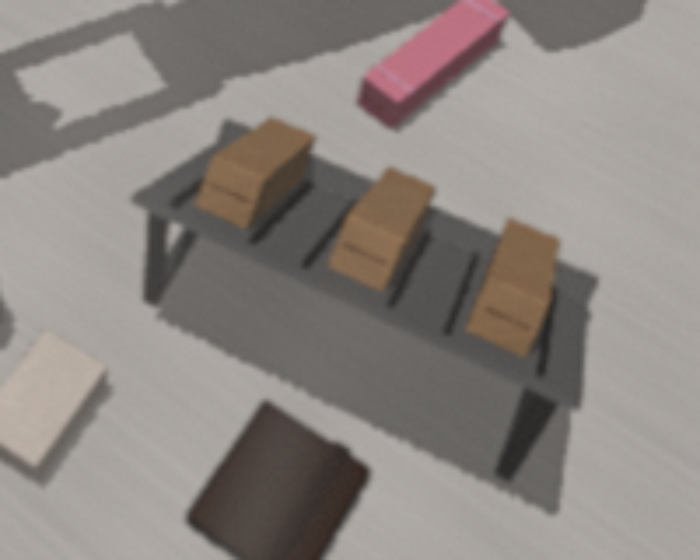

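View pics/side16.png

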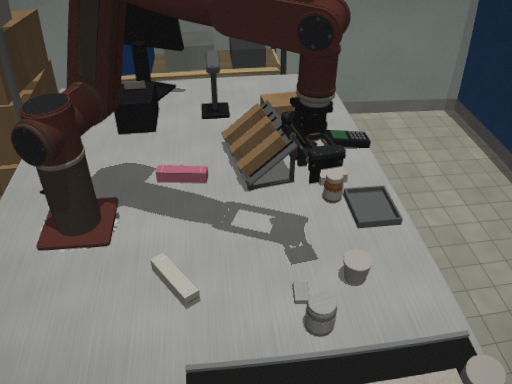

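```bash
python3 -c "
from cell import robot
print(robot.job_done())"
```

```text
the job is handed in; nothing more can be done
None
```

All three brown cartons are in the rack, one per lane, each with its heavy end down the slope. I handed the job in at about 26 s of the 72 s allowed.

**How I found the heavy end:**
- **First carton (left lane):** a steady pull of about -0.17 N m, then it drooped heavy end down when I eased the grip.
- **Second carton (middle lane):** about +0.10 N m just after the lift, so I turned it half round. Later moment readings at the rack were noisy and disagreed, so I eased the grip and watched it droop, which confirmed the first reading.
- **Third carton (right lane):** I relied on the droop alone, because the moment reading was too small to settle it.

**Last checks:**
- **Position along the slope:** carton centres were at bed x of about 79–80 mm in the side view and 83–86 mm in the scene view, against 80 mm for fully home. The scene view showed the ledge itself about 4 mm too high up the slope, so I take all three as resting against it.
- **Position across the rack:** within about 5 mm of each lane centre and lying flat between the lips.
- **Everything else:** the gripper was clear, and the other counter items and the pink and white look-alikes seem to be where they started. I judged those by eye in the last pictures and did not measure them again.

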